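# Prop up the slant tray on its spring-loaded leg

### The arm

A 7-joint arm with a two-finger parallel gripper is mounted at the origin on the work surface. World frame = base frame: x ahead of the robot, y to its left, z up, the work surface at z = 0. Lengths are in m, angles in rad, forces in N, time in s.
With the tool pointing down it reaches from about 0.425 to 0.95 m from the base axis. Payload 4.7 kg.
Tool frame: the origin (TCP) lies at the very end of the fingers, on their centre line; the grasp point (between the pads) lies 19 mm behind it; z points along the fingers, y is the direction in which the jaws open and shut (so a half turn about z gives the same grasp; the last joint's range is limited). The gripper opens to 85 mm and grips with 20 to 120 N. Pads are 22 mm wide; open, the fingers measure 114 mm over their backs; the gripper's body (76 mm by 85 mm) begins 54 mm behind the grasp point. The pads swing forward as they close: fully open they stand 13 mm farther back than shut.
Start: joints at [1.236, 0.469, -0.049, 1.532, 0.024, 1.141, -0.082], TCP at [0.203, -0.644, 0.231] pointing down, gripper open.
Joint ranges: [-2.59, 2.59], [-0.33, 1.99], [-1.39, 1.29], [0.1, 2.45], [-1.04, 4.18], [0.21, 1.99], [-2.66, 2.66]. Speed limits (rad/s): [2.57, 2.57, 3.14, 3.14, 3.14, 3.14, 3.14].

### API

Orientations are given as a rotation vector (axis times angle).
In Python, from cell import bot gives the robot as it stands.
- The arm moves only by the tool jog_arm, never from a script. Its argument "plan" is a list of rows, each a list of 2 entries, a list of its own where there are three numbers: the shift along the tool's x, y, z scaled (see below), then the turn, a rotation vector about the tool's x, y, z scaled (see below). A call has 1 to 10 rows; each row shifts and turns the commanded pose from where the row before left it, along the tool's axes as they then stand; what a row does not reach is not made up. The controller multiplies each number of a shift by 0.05 m and each number of a turn by 0.15 rad. A row lasts 1/10 s, in which the tool goes at most 50 mm and 8.59 degrees, less where a joint would pass 70% of its speed; a pose out of reach is approached as far as the arm can. A call with a number of a shift or a turn outside -1 to 1 is refused whole. A call with a gripper value outside its range is refused whole. "hand" is the gripper command: -1 is fully open, 1 is shut, values between are in proportion, set as the call begins (left out, the last holds). The fingers move at their own pace and stop on an object; the grip force is fixed at half the most. Time passes only in rows, so rows that do not move let the fingers close. It gives the time, the measured TCP pose, the force and the opening at its end, in the units of the state.
- bot.read_state(): the state, without advancing time (a new reading comes with each control period).
- bot.capture(name): name is "scene" or "side" or "wrist"; returns a dict with "img" (384x512x3 uint8, red, green, blue), "fx", "fy", "cx", "cy" (pixels), "cam_to_world" (4x4, takes a point from camera to world coordinates). Camera axes: x right, y up, looking along -z (the intrinsics and any distortion apply to the point x, -y, -z); pixel columns grow to the right and rows downward; lengths in m; the calibration is good to about 2 mm. The wrist camera is an equidistant fisheye: a pixel r from the principal point sees the ray r / f radians off the axis. A picture is of the moment at which its call begins. There is no depth.
- bot.hand_in(): hands the job in, once; it reports no verdict.
Trained networks look in a picture, given as the dict that the camera call returned (one of the last four; its "shot" number tells which), for a name from the list of things; names that differ only in an ending like _2 or _b are one class to them, and where a whole thing is asked for, a point or a joint stands for the part that bears it (a point fixed in the world has none). Each returns a list of dicts, best first, with "score" (0 to 1); they miss things now and then, are a little off and sometimes report something else, mostly with a low value. They report only what shows in the picture. A call takes as long as a camera call.
- bot.masks_of(picture, thing): "pixels" (384x512 bool, what is visible of it).
- bot.mark_of(picture, thing): "position" ([x, y, z] in m, in world coordinates, good to about 4 mm: a listed point, or the origin of a listed thing).
The state is a dict: "time": time; "qpos": joint angles; "joint_vel": joint speeds; "tau": joint torques, N m; "eef_pos": TCP position; "orientation": TCP orientation; "ft_force": force on the tool from outside, world axes, zero at the start; "wrist_torque": the same for the moment, N m; "width": opening from 0.0 (shut) to 1.0 (fully open).
Only numpy, scipy, OpenCV 4.12 (cv2) and the standard library are available. Lean on these libraries where they do the work, as an engineer would, in place of code of your own. Each camera call takes 0.05 s, during which the arm holds its last target.

### The job

Raise the front of the culture-tube tray by swinging its spring-loaded prop leg over with the bail handle past dead centre and fully home against its stop, so that the tray stands sloped on both feet of the leg. Do not force the leg or let the tray drop, keep the tray's rear foot in its cradle, let go, and leave the glassware around it where it stands.

Things in the scene. Friction and masses are not known exactly. Their poses are not given: they have to be found in the camera images.
- base: Grey bench plate, fixed, 320 x 220 x 6 mm, under the tray. Origin on the bench straight below the leg's pivot line (tray down); +x from the handle end (front, -90 mm) to the cradle end (rear, +230 mm), z up. Two rubber strips along its sides (y = +-83 mm, x = -65 to 125 mm), where the leg's feet land, are set at one height unknown beforehand: tops 7 to 26 mm above the bench.
- cradle (a point): On the plate, 200 mm along its +x: centre of the trough (two 12 mm high cross bars with cheeks) in which the tray's round rear foot rests and turns; 14 mm above the bench.
- tray: Loose aluminium tray 235 x 140 mm, walls to 66 mm above the bench, five capped glass tubes clipped in it; about 0.8 kg (varies). It only stands on the plate, at the rear in the cradle and in front on two rubber stubs, until the leg lifts its front. Origin and axes fall on those of the plate while it lies down; x runs to its rear.
- tray_rear_foot (a point): Centre of the tray's rubber rear foot, a round bar 16 mm thick and 130 mm long across the tray. Lies at the cradle point when properly in its cradle, and turns there as the front rises. 200 mm along x and 14 mm up in the tray's frame.
- pivot (a point): Middle of the leg's pivot line at the tray's front end, 56 mm above the bench while the tray is down, 200 mm ahead of (in the tray's x) and 42 mm above the rear foot; the pivot line runs across the tray along its y. It goes up with the tray's front, to 105 to 122 mm when propped, by the strips' height.
- bail_bar (a point): Middle of the handle's cross bar: round steel bar 12 mm thick, along y, between two side arms at y = +-82 mm; 105 mm from the pivot line. Bar, arms and legs are one rigid bent part. At the start it sticks out in front, 95 mm ahead (plate's -x) of the pivot, 100 mm above the bench, free all round. Bring it up and over the pivot toward +x, to lean over the tray. The round bar turns in a grip.
- foot_left (a point): Centre of the left leg's round foot, 16 mm thick, 100 mm from the pivot line, at y = +82 mm outside the tray's side wall. At the start folded up beside the tray, 8 degrees above the tray's +x; swings down and forward (toward -x), touches the strip at a joint angle of 0.35 to 0.57 rad, slides along it and lifts the tray from there, so that pivot and bar rise too.
- foot_right (a point): The same on the right leg, y = -82 mm. Standing, the foot centres are 8 mm above the strips' tops, so 15 to 34 mm above the bench.
- prop (a joint): Angle of the leg against the tray, rad: 0 folded (start), 1.88 at its hard stop (locked). The handle's angle from the tray's vertical is joint - 1.13, + toward the rear. A weak spring (0.02 to 0.04 N m) always pulls it back to 0; from foot contact on the tray's weight drives it back too, until dead centre at about 1.4 rad, beyond which it leans onto the stop, though friction may hold it short: press it home. Let go early, the tray drops.
- jar_c (a point): Bystander: clear jar with a red lid, 68 mm across, 75 mm tall; its centre. Place varies, swaps with the other two.
- beaker_c (a point): Bystander: glass beaker, 72 mm across, 90 mm tall; its centre.
- flask_c (a point): Bystander: conical flask, 80 mm across the foot, 122 mm tall; its centre (61 mm up).

How it is judged:
By the outcome, as a careful person would: the job done as asked, in the order asked, and still so for the second after the job is handed in, with the robot touching nothing.
It also fails if it takes over 51 s, if anything falls off the work surface, if the arm or the gripper's body presses on something with over 40 N, if the wrist force passes 120 N, or if a joint passes its speed limit or range.

## Working session

There is one attempt and no reset: what is moved stays moved. The work goes in short steps, Python scripts to look and compute and a tool call to move; the robot and the scene stay as the last step left them, time stands still between calls to the robot, and variables do not carry over. Pictures are saved under pics/ and viewed, and the job is handed in when it is done.

Besides the shell and the picture viewer there is one more tool, called after "Request:" by a JSON object that holds its "op" and its "data", one argument or row to a line. jog_arm: Moves the arm, as the interface text tells. Its arguments: {"type":"object","properties":{"plan":{"type":"array","items":{"type":"array"}},"hand":{"type":"number"}},"required":["plan"]}

```bash
ls; mkdir -p pics
cat > h.py <<'E'
import numpy as np, cv2
from cell import bot
from scipy.spatial.transform import Rotation as R
def save(n,p): cv2.imwrite('pics/'+n+'.png',cv2.cvtColor(p['img'],cv2.COLOR_RGB2BGR))
E
python3 - <<'E'
from h import *
print(bot.read_state())
for c in ['scene','side']:
    p=bot.capture(c); save(c+'0',p)
    print(c,np.round(p['cam_to_world'],3).tolist(),p['fx'],p['cx'])
    for t in ['base','cradle','tray_rear_foot','pivot','bail_bar','foot_left','foot_right','jar_c','beaker_c','flask_c']:
        for d in bot.mark_of(p,t)[:2]: print(t,np.round(d['position'],4),round(d['score'],2))
print(bot.read_state()['time'])
E
```

```text
pics
{'time': 0.0, 'qpos': array([ 1.23612424,  0.4694186 , -0.0486082 ,  1.53373331,  0.0240957 ,
        1.1409492 , -0.08232113]), 'joint_vel': array([-0.00077086,  0.00069871, -0.00105327,  0.00094285, -0.00055193,
       -0.00030972,  0.00126224]), 'tau': array([-3.21223533e-04, -5.10296488e+01, -4.66728222e-02, -2.37709969e+01,
        1.06233751e-02,  7.32990884e-03, -5.17182926e-06]), 'eef_pos': array([ 0.20303637, -0.64312129,  0.23026016]), 'orientation': array([-3.10307458e+00, -4.78182013e-01,  5.53175158e-04]), 'ft_force': array([-0.72674209,  0.58917394,  0.21130276]), 'wrist_torque': array([ 0.06423043, -0.0013488 ,  0.03446065]), 'width': 1.0002244385874728}
scene [[-0.105, -0.818, 0.565, 1.085], [0.994, -0.089, 0.055, 0.102], [0.005, 0.568, 0.823, 0.806], [0.0, 0.0, 0.0, 1.0]] 370.3197413825939 252.69675775891847
cradle [0.7256 0.1038 0.0119] 0.89
tray_rear_foot [ 0.5308  0.0425 -0.0014] 0.74
tray_rear_foot [0.7233 0.103  0.0131] 0.68
pivot [0.5028 0.2551 0.0354] 0.63
pivot [0.5321 0.0413 0.0605] 0.56
bail_bar [0.4424 0.0124 0.0977] 0.69
foot_left [0.6041 0.1518 0.0672] 0.83
foot_left [ 0.6496 -0.0098  0.0724] 0.29
foot_right [ 0.6508 -0.0078  0.0703] 0.55
jar_c [0.5024 0.254  0.0378] 0.85
beaker_c [ 0.6316 -0.1578  0.0428] 0.88
flask_c [0.6032 0.2877 0.061 ] 0.79
side [[-0.786, 0.304, -0.538, 0.113], [-0.618, -0.372, 0.693, 0.704], [0.01, 0.877, 0.48, 0.552], [0.0, 0.0, 0.0, 1.0]] 411.1183165871235 263.21512590945576
base [5.306e-01 4.650e-02 3.000e-04] 0.69
cradle [0.7248 0.1049 0.0148] 0.76
tray_rear_foot [0.722  0.1052 0.0134] 0.93
pivot [0.5338 0.0418 0.0598] 0.76
bail_bar [0.4373 0.0121 0.1001] 0.91
foot_left [0.599  0.1494 0.0728] 0.96
foot_right [ 0.6491 -0.0033  0.0682] 0.96
jar_c [0.5032 0.2506 0.04  ] 0.81
beaker_c [ 0.6371 -0.1633  0.0439] 0.67
flask_c [0.5969 0.2863 0.0613] 0.62
1.1
```

View pictures.

View pics/scene0.png

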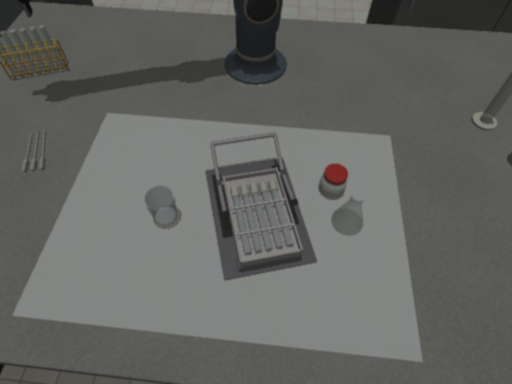

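View pics/side0.png

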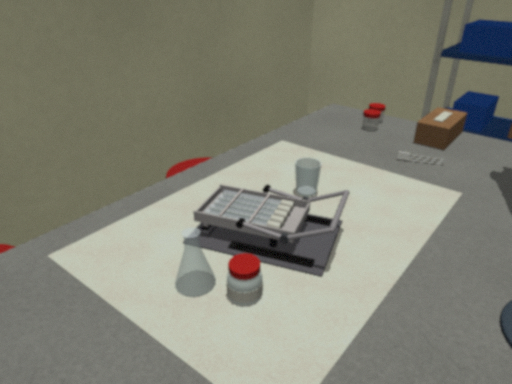

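```bash
cat >> h.py <<'E'
YAW=0.302; O=np.array([0.532,0.0425,0])
ex=np.array([np.cos(YAW),np.sin(YAW),0]); ey=np.array([-np.sin(YAW),np.cos(YAW),0])
def W(x,y,z): return O+ex*x+ey*y+np.array([0,0,z])
def proj(p,P):
    T=np.linalg.inv(p['cam_to_world']); c=T[:3,:3]@P+T[:3,3]
    return np.array([p['cx']+p['fx']*c[0]/-c[2], p['cy']-p['fy']*c[1]/-c[2]])
E
python3 - <<'E'
from h import *
p=bot.capture('side'); 
s=5;x0,y0=180,170
cr=p['img'][y0:y0+110,x0:x0+170]
cr=np.clip(cr.astype(float)*1.6,0,255).astype(np.uint8)
big=cv2.cvtColor(cv2.resize(cr,None,fx=s,fy=s,interpolation=cv2.INTER_CUBIC),cv2.COLOR_RGB2BGR)[:,:800]
cv2.imwrite('pics/b1.png',big)
def L(a,b,col):
    q=[tuple(int(v) for v in ((proj(p,W(*k))-[x0,y0])*s+s/2)) for k in (a,b)]
    cv2.line(big,q[0],q[1],col,1)
for a,b in [((-.09,-.11,.006),(-.09,.11,.006)),((-.09,.11,.006),(.23,.11,.006)),((-.095,-.082,.1),(-.095,.082,.1))]: L(a,b,(0,255,0))
for h,c in [(.007,(255,0,0)),(.016,(0,255,255)),(.026,(0,0,255))]:
    L((-.065,.083,h),(.125,.083,h),c)
cv2.imwrite('pics/b2.png',big)
E
```

```text
(no output)
```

View pics/b1.png

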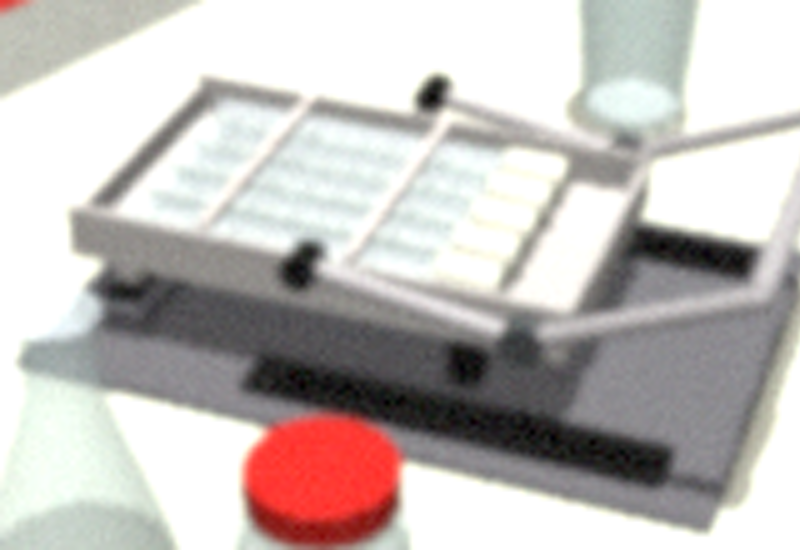

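View pics/b2.png

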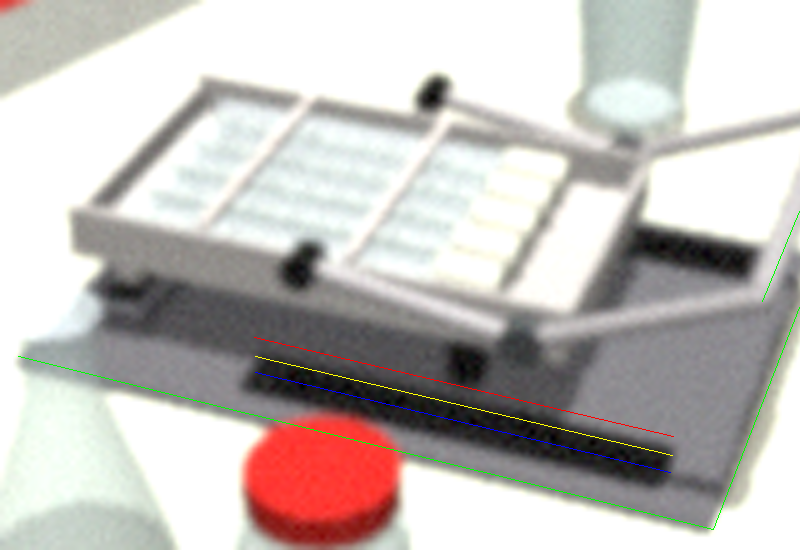

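Request:
{"op": "jog_arm", "data": {
  "plan": [
    [[0, 0, 0], [0, 0, -1]],
    [[0, 0, 0], [0, 0, -1]],
    [[0, 0, 0], [0, 0, -1]],
    [[0, 0, 0], [0, 0, -1]],
    [[0, 0, 0], [0, 0, -1]],
    [[0, 0, 0], [0, 0, -1]],
    [[0, 0, 0], [0, 0, -1]],
    [[0, 0, 0], [0, 0, -1]],
    [[0, 0, 0], [0, 0, -1]],
    [[0, 0, 0], [0, 0, -1]]
  ],
  "hand": -1
}}

```text
time: 2.15
eef_pos: [0.2031, -0.6438, 0.2314]
orientation: [1.938, 2.472, -0.0]
ft_force: [-0.6, -0.0, -0.0]
width: 1.004
```

Request:
{"op": "jog_arm", "data": {
  "plan": [
    [[0, 0, 0], [0, 0, -0.45]],
    [[0, 0.8, 0], [0, 0, 0]],
    [[0, 0.8, 0], [0, 0, 0]],
    [[0, 0.8, 0], [0, 0, 0]],
    [[0, 0.8, 0], [0, 0, 0]],
    [[0, 0.8, 0], [0, 0, 0]],
    [[0, 0.8, 0], [0, 0, 0]],
    [[0, 0.8, 0], [0, 0, 0]],
    [[0, 0.8, 0], [0, 0, 0]],
    [[0, 0.8, 0], [0, 0, 0]]
  ]
}}

```text
time: 3.15
eef_pos: [0.5482, -0.536, 0.2313]
orientation: [1.862, 2.53, -0.001]
ft_force: [0.1, 0.0, -0.6]
width: 1.0
```

Request:
{"op": "jog_arm", "data": {
  "plan": [
    [[0.5, 0, 0], [0, 0, 0]],
    [[0.9, 0, 0], [0, 0, 0]],
    [[0.9, 0, 0], [0, 0, 0]],
    [[0.9, 0, 0], [0, 0, 0]],
    [[0.9, 0, 0], [0, 0, 0]],
    [[0.9, 0, 0], [0, 0, 0]],
    [[0.9, 0, 0], [0, 0, 0]],
    [[0.9, 0, 0], [0, 0, 0]],
    [[0.9, 0, 0], [0, 0, 0]],
    [[0.9, 0, 0], [0, 0, 0]]
  ]
}}

```text
time: 4.15
eef_pos: [0.4181, -0.1244, 0.2315]
orientation: [1.861, 2.53, -0.0]
ft_force: [0.8, 0.9, 0.4]
width: 1.003
```

Request:
{"op": "jog_arm", "data": {
  "plan": [
    [[0.8, 0.4, 0], [0, 0, 0]],
    [[0.8, 0.4, 0], [0, 0, 0]],
    [[0.6, 0.3, 0.2], [0, 0, 0]],
    [[0.3, 0.15, 0.4], [0, 0, 0]],
    [[0, 0, 0], [0, 0, 0]]
  ]
}}

```text
time: 4.65
eef_pos: [0.4399, 0.0145, 0.2]
orientation: [-1.852, -2.533, 0.002]
ft_force: [0.1, -1.1, -0.3]
width: 0.998
```

Run:
```python
from h import *
s=bot.read_state(); print(s['eef_pos'],s['qpos'])
for c in ['side','wrist','scene']:
    p=bot.capture(c); save(c+'1',p)
    for t in ['bail_bar','pivot']:
        for d in bot.mark_of(p,t)[:2]:
            P=d['position']; v=P-O; print(c,t,np.round(P,4),round(d['score'],2),'plate',np.round([v@ex,v@ey,P[2]],4))
```

```text
[0.43992006 0.01448532 0.19995643] [ 0.53500274  0.18679146 -0.73348143  2.06532882  0.15199171  0.9452247
  0.02856129]
side bail_bar [0.4413 0.0125 0.0968] 0.66 plate [-0.0955 -0.0017  0.0968]
side pivot [0.533  0.0431 0.0553] 0.91 plate [0.0011 0.0003 0.0553]
side pivot [0.5042 0.2511 0.0397] 0.63 plate [0.0355 0.2074 0.0397]
wrist bail_bar [0.4383 0.0162 0.1002] 0.77 plate [-0.0973  0.0028  0.1002]
wrist pivot [0.5349 0.044  0.0566] 0.7 plate [0.0032 0.0006 0.0566]
scene bail_bar [0.4427 0.0143 0.1022] 0.6 plate [-0.0936 -0.0004  0.1022]
scene pivot [0.5278 0.044  0.0593] 0.97 plate [-0.0036  0.0027  0.0593]
```

View pics/wrist1.png

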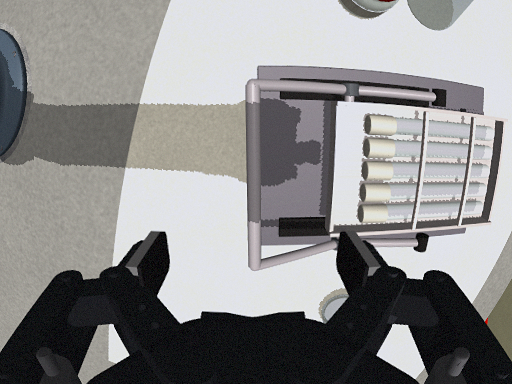

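Request:
{"op": "jog_arm", "data": {
  "plan": [
    [[0, 0, 0.6], [0, 0, 0]],
    [[0, 0, 0.7], [0, 0, 0]],
    [[0, 0, 0.7], [0, 0, 0]],
    [[0, 0, 0.38], [0, 0, 0]],
    [[0, 0, 0], [0, 0, 0]]
  ]
}}

```text
time: 5.6
eef_pos: [0.4394, 0.0115, 0.0803]
orientation: [-1.859, -2.527, 0.005]
ft_force: [-0.3, -0.8, 0.2]
width: 0.998
```

Request:
{"op": "jog_arm", "data": {
  "plan": [
    [[0, 0, 0], [0, 0, 0]],
    [[0, 0, 0], [0, 0, 0]],
    [[0, 0, 0], [0, 0, 0]],
    [[0, 0, 0], [0, 0, 0]],
    [[0, 0, 0], [0, 0, 0]]
  ],
  "hand": 0.5
}}

```text
time: 6.1
eef_pos: [0.4416, 0.0119, 0.0829]
orientation: [1.861, 2.53, 0.001]
ft_force: [-0.1, -0.1, -0.1]
width: 0.252
```

Run:
```python
from h import *
s=bot.read_state(); print(s['eef_pos'],s['qpos'],s['ft_force'],s['width'])
for c in ['side','wrist']:
    p=bot.capture(c); save(c+'2',p)
    for t in ['bail_bar']:
        for d in bot.mark_of(p,t)[:1]:
            P=d['position']; v=P-O; print(c,t,np.round(P,4),round(d['score'],2),'plate',np.round([v@ex,v@ey,P[2]],4))
```

```text
[0.4415764  0.01186338 0.08285371] [ 0.42308451  0.37573773 -0.64866208  2.18194692  0.35851472  0.68588549
 -0.17085992] [-0.09453337 -0.09527448 -0.09429566] 0.25189689985174407
side bail_bar [0.4393 0.0124 0.0994] 0.63 plate [-0.0975 -0.0012  0.0994]
wrist bail_bar [0.441  0.014  0.0999] 0.97 plate [-0.0954 -0.0001  0.0999]
```

View pics/wrist2.png

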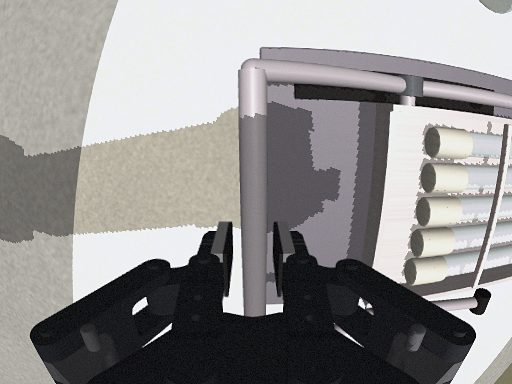

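View pics/side2.png

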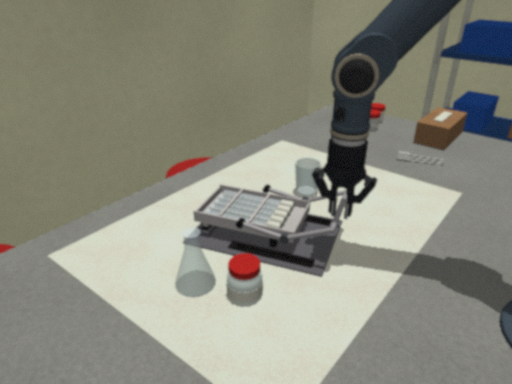

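Request:
{"op": "jog_arm", "data": {
  "plan": [
    [[0, 0, 0], [0, 0, 0]],
    [[0, 0, 0], [0, 0, 0]],
    [[0, 0, 0], [0, 0, 0]],
    [[0, 0, 0], [0, 0, 0]]
  ],
  "hand": 1
}}

```text
time: 6.7
eef_pos: [0.4413, 0.012, 0.0823]
orientation: [1.861, 2.531, 0.0]
ft_force: [0.3, -0.4, 0.3]
width: 0.113
```

```bash
cat >> h.py <<'E'
from scipy.optimize import brentq
def mech(q,h):
    def pts(t):
        c,s=np.cos(t),np.sin(t)
        M=np.array([[c,s],[-s,c]])  # front (-x) up
        rf=np.array([.2,.014])
        f=lambda x,z: rf+M@(np.array([x,z])-rf)
        foot=f(.1*np.cos(.14-q),.056+.1*np.sin(.14-q))
        bar=f(.105*np.sin(q-1.13),.056+.105*np.cos(q-1.13))
        return foot,bar,f(0,.056)
    g=lambda t: pts(t)[0][1]-h-.008
    t=0 if g(0)>=0 else brentq(g,0,.6)
    return (t,)+pts(t)
def plate(P):
    v=P-O; return np.array([v@ex,v@ey,P[2]])
E
python3 - <<'E'
from h import *
s=bot.read_state(); print(plate(s['eef_pos']),s['ft_force'],s['wrist_torque'],s['width'])
for h in (.007,.012,.017,.026):
  print(h)
  for q in np.arange(0,1.95,.1).tolist()+[1.88]:
    t,f,b,p=mech(q,h); print(round(q,2),'t %.3f'%t,np.round([*b,p[1],f[0]],4))
E
```

```text
[-0.09562358 -0.00211142  0.08232833] [ 0.25133848 -0.44829141  0.32235468] [-0.01636554 -0.07955165  0.16573632] 0.11324013927598992
0.007
0.0 t 0.000 [-0.095   0.1008  0.056   0.099 ]
0.1 t 0.000 [-0.09    0.1101  0.056   0.0999]
0.2 t 0.000 [-0.0842  0.1188  0.056   0.0998]
0.3 t 0.000 [-0.0775  0.1269  0.056   0.0987]
0.4 t 0.000 [-0.07    0.1342  0.056   0.0966]
0.5 t 0.000 [-0.0619  0.1408  0.056   0.0936]
0.6 t 0.031 [-0.0489  0.1543  0.0621  0.0896]
0.7 t 0.105 [-0.0281  0.1762  0.0767  0.0842]
0.8 t 0.166 [-0.0074  0.1921  0.0886  0.0775]
0.9 t 0.216 [0.0121 0.2028 0.0978 0.0697]
1.0 t 0.253 [0.0297 0.2089 0.1047 0.0611]
1.1 t 0.280 [0.0453 0.2113 0.1096 0.0519]
1.2 t 0.297 [0.0588 0.2107 0.1127 0.0423]
1.3 t 0.307 [0.0702 0.2077 0.1145 0.0324]
1.4 t 0.310 [0.0799 0.2028 0.115  0.0224]
1.5 t 0.307 [0.0879 0.1964 0.1145 0.0124]
1.6 t 0.300 [0.0944 0.1886 0.1132 0.0025]
1.7 t 0.289 [ 0.0997  0.1798  0.1112 -0.0072]
1.8 t 0.274 [ 0.1038  0.1701  0.1085 -0.0167]
1.9 t 0.256 [ 0.1069  0.1597  0.1053 -0.0259]
1.88 t 0.260 [ 0.1064  0.1618  0.1059 -0.0241]
0.012
0.0 t 0.000 [-0.095
[... 2093 characters left out ...]
73]
0.5 t 0.125 [-0.044   0.1725  0.0806  0.0953]
0.6 t 0.204 [-0.021   0.1951  0.0956  0.0914]
0.7 t 0.270 [0.0017 0.2114 0.1078 0.0859]
0.8 t 0.322 [0.0228 0.2222 0.1172 0.0791]
0.9 t 0.362 [0.0416 0.2282 0.1241 0.0712]
1.0 t 0.390 [0.058  0.2304 0.1289 0.0625]
1.1 t 0.408 [0.0719 0.2295 0.132  0.0532]
1.2 t 0.418 [0.0835 0.2263 0.1336 0.0435]
1.3 t 0.421 [0.093  0.2212 0.134  0.0336]
1.4 t 0.417 [0.1008 0.2146 0.1334 0.0236]
1.5 t 0.409 [0.1069 0.2068 0.132  0.0135]
1.6 t 0.396 [0.1117 0.198  0.13   0.0035]
1.7 t 0.380 [ 0.1153  0.1883  0.1272 -0.0062]
1.8 t 0.361 [ 0.1179  0.1779  0.124  -0.0158]
1.9 t 0.340 [ 0.1195  0.167   0.1203 -0.025 ]
1.88 t 0.345 [ 0.1193  0.1692  0.1211 -0.0232]
```

Request:
{"op": "jog_arm", "data": {
  "plan": [
    [[0, 0.05, -0.093], [0, 0, 0]],
    [[0, 0.05, -0.093], [0, 0, 0]],
    [[0, 0.058, -0.087], [0, 0, 0]],
    [[0, 0.058, -0.087], [0, 0, 0]],
    [[0, 0.067, -0.081], [0, 0, 0]],
    [[0, 0.067, -0.081], [0, 0, 0]],
    [[0, 0, 0], [0, 0, 0]]
  ]
}}

```text
time: 7.4
eef_pos: [0.4584, 0.0173, 0.1089]
orientation: [1.861, 2.53, 0.0]
ft_force: [-1.3, -0.4, -3.5]
width: 0.116
```

```bash
cat >> h.py <<'E'
def look(n,cams=('side','wrist'),things=('bail_bar','pivot','foot_left','foot_right','tray_rear_foot')):
    s=bot.read_state(); F=s['ft_force'];T=s['wrist_torque']
    print('t',s['time'],'tcp',np.round(plate(s['eef_pos']),4),'F plate',np.round([F@ex,F@ey,F[2]],2),'T',np.round([T@ex,T@ey,T[2]],2),'w',round(s['width'],3))
    for c in cams:
        p=bot.capture(c); save(c+n,p)
        for t in things:
            for d in bot.mark_of(p,t)[:1]: print(c,t,np.round(plate(d['position']),4),round(d['score'],2))
E
python3 -c "
from h import *
look('3')"
```

```text
t 7.4 tcp [-0.0778 -0.0022  0.1089] F plate [-1.32 -0.01 -3.53] T [0.03 0.69 0.1 ] w 0.116
side bail_bar [-0.0812  0.0005  0.1266] 0.92
side pivot [ 0.0029 -0.0008  0.0562] 0.91
side foot_left [0.0949 0.0839 0.0413] 0.84
side tray_rear_foot [0.2008 0.0015 0.0139] 0.65
wrist bail_bar [-0.0802  0.0025  0.127 ] 0.6
wrist pivot [0.003  0.0002 0.0553] 0.89
wrist foot_left [0.1    0.0851 0.0387] 0.74
wrist foot_right [ 0.1018 -0.0814  0.0434] 0.76
```

View pics/side3.png

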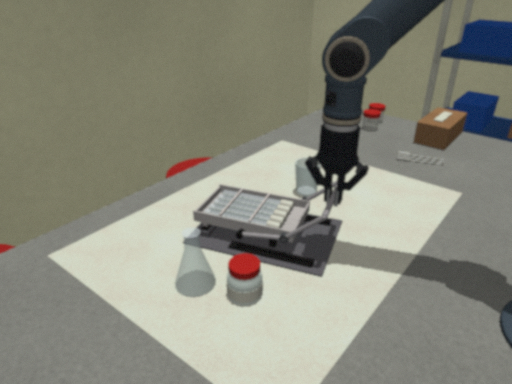

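Request:
{"op": "jog_arm", "data": {
  "plan": [
    [[0, 0.075, -0.074], [0, 0, 0]],
    [[0, 0, 0], [0, 0, 0]]
  ]
}}

```text
time: 8.2
eef_pos: [0.4614, 0.0183, 0.1126]
orientation: [-1.861, -2.531, 0.002]
ft_force: [-5.1, -0.8, 1.9]
width: 0.118
```

Request:
{"op": "jog_arm", "data": {
  "plan": [
    [[0, 0.075, -0.073], [0, 0, 0]],
    [[0, 0, 0], [0, 0, 0]]
  ]
}}

```text
time: 8.4
eef_pos: [0.4648, 0.0194, 0.1165]
orientation: [-1.861, -2.53, 0.003]
ft_force: [-7.4, -1.7, 5.1]
width: 0.11
```

```bash
python3 -c "
from h import *
look('4',cams=('side',))
im=cv2.imread('pics/side4.png')[210:300,200:360]
cv2.imwrite('pics/side4b.png',np.clip(cv2.resize(im,None,fx=5,fy=5,interpolation=cv2.INTER_CUBIC)*1.6,0,255).astype(np.uint8))"
```

```text
t 8.4 tcp [-0.071  -0.0021  0.1165] F plate [-7.57  0.55  5.07] T [0.11 1.59 0.12] w 0.11
side bail_bar [-0.0717 -0.001   0.1324] 0.56
side pivot [0.0003 0.0015 0.0574] 0.76
side foot_left [0.0929 0.0841 0.0337] 0.73
side foot_right [ 0.0362 -0.2285  0.0446] 0.53
side tray_rear_foot [0.2005 0.0027 0.0131] 0.75
```

View pics/side4b.png

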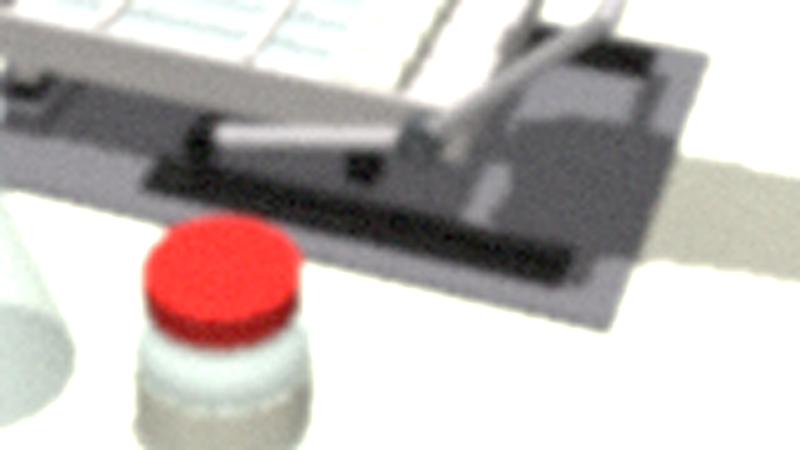

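Request:
{"op": "jog_arm", "data": {
  "plan": [
    [[0, 0.02, -0.06], [0, 0, 0]],
    [[0, 0, 0], [0, 0, 0]]
  ]
}}

```text
time: 8.9
eef_pos: [0.4674, 0.0202, 0.1194]
orientation: [1.86, 2.529, 0.004]
ft_force: [0.1, 0.5, -4.3]
width: 0.119
```

```bash
python3 -c "
from h import *
look('5',cams=('side','wrist','scene'))"
```

```text
t 8.9 tcp [-0.0683 -0.0021  0.1194] F plate [ 0.29  0.45 -4.33] T [0.04 0.24 0.1 ] w 0.119
side bail_bar [-0.0708 -0.0004  0.1328] 0.86
side pivot [ 0.0048 -0.0009  0.059 ] 0.91
side foot_left [0.0946 0.0832 0.0307] 0.55
side tray_rear_foot [0.2022 0.0042 0.013 ] 0.76
wrist bail_bar [-0.0698  0.0027  0.1378] 0.96
wrist pivot [0.0023 0.0006 0.0565] 0.75
wrist foot_left [ 0.0006  0.0021 -0.0025] 0.74
wrist foot_right [ 0.0016 -0.0015  0.0021] 0.54
scene bail_bar [-0.0712  0.0009  0.136 ] 0.7
scene pivot [-0.0016  0.0012  0.0593] 0.82
scene foot_left [0.1017 0.0835 0.0288] 0.6
scene foot_right [ 0.0998 -0.0818  0.032 ] 0.91
scene tray_rear_foot [0.2003 0.0025 0.0135] 0.65
```

View pics/wrist5.png

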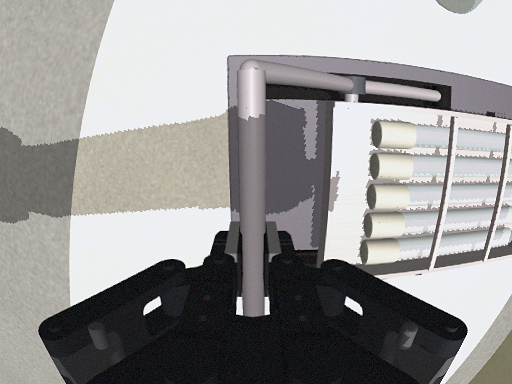

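Run:
```python
from h import *
p=bot.capture('side')
im=cv2.imread('pics/side0.png',0).astype(float)
# for several plate x positions, sample along image line of increasing y_plate at z=.006
for X in (-.05,-.03,-.01,.01,.10):
    ys=np.linspace(.05,.12,71)
    acc=0
    for dx in np.linspace(-.006,.006,7):
        uv=np.array([proj(p,W(X+dx,y,.006)) for y in ys]).astype(np.float32)
        acc=acc+cv2.remap(im.astype(np.float32),uv[:,0],uv[:,1],cv2.INTER_LINEAR)[:,0]
    print(X,' '.join('%d:%d'%(round(y*1000),a) for y,a in zip(ys[::2],acc[::2]/7)))
c=plate(p['cam_to_world'][:3,3]); print('cam',c)
```

```text
-0.05 50:87 52:87 54:87 56:86 58:85 60:82 62:74 64:62 66:50 68:38 70:27 72:19 74:17 76:16 78:14 80:15 82:17 84:18 86:18 88:21 90:27 92:39 94:54 96:68 98:78 100:84 102:87 104:86 106:85 108:84 110:86 112:98 114:120 116:147 118:170 120:183
-0.03 50:87 52:87 54:87 56:86 58:84 60:81 62:74 64:64 66:51 68:38 70:28 72:20 74:16 76:15 78:15 80:16 82:16 84:17 86:19 88:22 90:26 92:39 94:55 96:69 98:80 100:85 102:87 104:87 106:86 108:84 110:86 112:96 114:117 116:143 118:167 120:181
-0.01 50:63 52:63 54:63 56:62 58:61 60:60 62:56 64:49 66:41 68:32 70:25 72:18 74:15 76:14 78:13 80:15 82:16 84:17 86:19 88:22 90:26 92:37 94:51 96:65 98:76 100:82 102:85 104:86 106:85 108:84 110:86 112:94 114:117 116:143 118:167 120:182
0.01 50:50 52:50 54:51 56:51 58:51 60:48 62:44 64:39 66:32 68:25 70:20 72:17 74:14 76:12 78:14 80:15 82:16 84:18 86:17 88:18 90:25 92:35 94:50 96:64 98:75 100:83 102:86 104:87 106:86 108:85 110:85 112:93 114:111 116:137 118:161 120:178
0.1 50:49 52:50 54:50 56:50 58:50 60:49 62:47 64:43 66:38 68:31 70:25 72:21 74:19 76:15 78:12 80:11 82:11 84:15 86:16 88:16 90:20 92:29 94:42 96:56 98:70 100:79 102:84 104:86 106:85 108:83 110:81 112:78 114:79 116:82 118:89 120:95
cam [-0.20331651  0.75584699  0.55232964]
```

Request:
{"op": "jog_arm", "data": {
  "plan": [
    [[0, 0.06, -0.04], [0, 0, 0]],
    [[0, 0.06, -0.04], [0, 0, 0]],
    [[0, 0, 0], [0, 0, 0]]
  ]
}}

```text
time: 10.15
eef_pos: [0.4714, 0.0213, 0.123]
orientation: [-1.861, -2.53, 0.002]
ft_force: [-3.0, -1.3, 1.2]
width: 0.111
```

```bash
python3 -c "
from h import *
look('6',cams=('side','scene'))
im=cv2.imread('pics/side6.png')[190:290,180:340]
cv2.imwrite('pics/side6b.png',np.clip(cv2.resize(im,None,fx=5,fy=5,interpolation=cv2.INTER_CUBIC)*1.6,0,255).astype(np.uint8))"
```

```text
t 10.15 tcp [-0.0641 -0.0022  0.123 ] F plate [-3.28 -0.3   1.15] T [0.1  0.94 0.09] w 0.111
side bail_bar [-0.0642 -0.0026  0.1346] 0.8
side pivot [ 0.003  -0.0018  0.0581] 0.86
side foot_left [0.0909 0.0823 0.0251] 0.67
side tray_rear_foot [0.1999 0.0051 0.0158] 0.89
scene bail_bar [-0.0644 -0.0012  0.1354] 0.75
scene pivot [0.0002 0.0004 0.0572] 0.7
scene foot_left [0.0994 0.0861 0.0203] 0.68
scene foot_right [ 0.0951 -0.0858  0.0246] 0.67
scene tray_rear_foot [0.2002 0.0016 0.0144] 0.89
```

View pics/side6b.png

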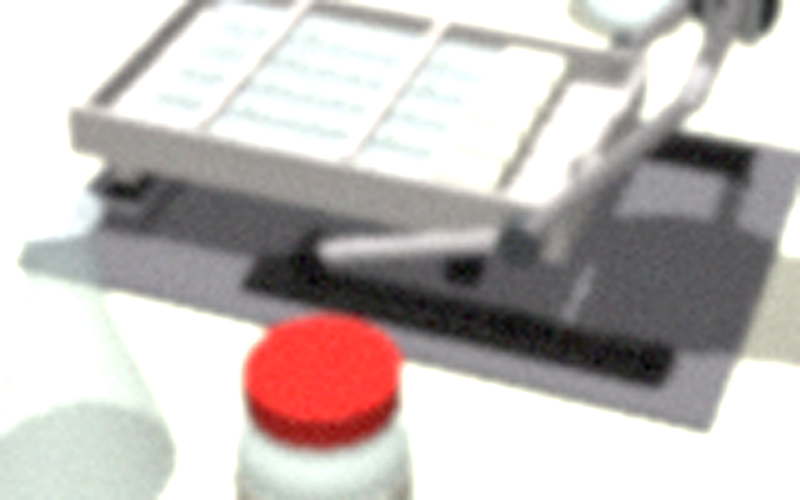

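Run:
```python
from h import *
for h in (.009,.011,.013):
    print(h)
    pb=None
    for q in np.r_[.5,.53,np.arange(.56,1.95,.06),1.88]:
        t,f,b,p=mech(q,h); T=b+[-.0005,-.0185]
        print(round(q,2),np.round(T,4),'u',np.round((T-pb)/.05,3) if pb is not None else ''); pb=T
```

```text
0.009
0.5 [-0.0624  0.1223] u 
0.53 [-0.0598  0.1242] u [0.051 0.036]
0.56 [-0.055   0.1301] u [0.096 0.118]
0.62 [-0.0426  0.145 ] u [0.247 0.299]
0.68 [-0.03    0.1578] u [0.253 0.256]
0.74 [-0.0173  0.1684] u [0.253 0.212]
0.8 [-0.0049  0.177 ] u [0.247 0.171]
0.86 [0.0069 0.1837] u [0.238 0.133]
0.92 [0.0182 0.1886] u [0.225 0.099]
0.98 [0.0287 0.192 ] u [0.211 0.068]
1.04 [0.0385 0.194 ] u [0.195 0.041]
1.1 [0.0475 0.1949] u [0.18  0.017]
1.16 [0.0557 0.1947] u [ 0.165 -0.004]
1.22 [0.0632 0.1935] u [ 0.15  -0.023]
1.28 [0.07   0.1916] u [ 0.135 -0.039]
1.34 [0.076  0.1889] u [ 0.122 -0.053]
1.4 [0.0815 0.1857] u [ 0.109 -0.065]
1.46 [0.0864 0.1819] u [ 0.098 -0.076]
1.52 [0.0907 0.1776] u [ 0.087 -0.086]
1.58 [0.0945 0.1728] u [ 0.076 -0.095]
1.64 [0.0979 0.1677] u [ 0.067 -0.102]
1.7 [0.1008 0.1623] u [ 0.058 -0.109]
1.76 [0.1033 0.1565] u [ 0.05  -0.115]
1.82 [0.1054 0.1504] u [ 0.043 -0.121]
1.88 [0.1072 0.1441] u [ 0.036 -0.126]
1.94 [0.1087 0.1376] u [ 0.029 -0.13 ]
1.88 [0.1072 0.1441] u [-0.029  0.13 ]
0.011
0.5 [-0.0624  0.1223] u 
0.53 [-0.0586  0.1266] u [0.076 0.085]
[... 1288 characters left out ...]
 0.088]
0.98 [0.0345 0.1969] u [0.208 0.058]
1.04 [0.0441 0.1985] u [0.192 0.032]
1.1 [0.0529 0.1989] u [0.176 0.009]
1.16 [0.0609 0.1983] u [ 0.16  -0.012]
1.22 [0.0682 0.1969] u [ 0.145 -0.029]
1.28 [0.0747 0.1947] u [ 0.131 -0.044]
1.34 [0.0806 0.1918] u [ 0.117 -0.058]
1.4 [0.0858 0.1883] u [ 0.105 -0.07 ]
1.46 [0.0905 0.1843] u [ 0.093 -0.08 ]
1.52 [0.0946 0.1798] u [ 0.082 -0.089]
1.58 [0.0982 0.1749] u [ 0.072 -0.098]
1.64 [0.1013 0.1697] u [ 0.063 -0.105]
1.7 [0.104  0.1641] u [ 0.054 -0.111]
1.76 [0.1063 0.1583] u [ 0.046 -0.117]
1.82 [0.1083 0.1521] u [ 0.039 -0.123]
1.88 [0.1099 0.1458] u [ 0.032 -0.127]
1.94 [0.1112 0.1392] u [ 0.026 -0.132]
1.88 [0.1099 0.1458] u [-0.026  0.132]
```

Request:
{"op": "jog_arm", "data": {
  "plan": [
    [[0, 0.08, -0.07], [0, 0, 0]],
    [[0, 0.08, -0.075], [0, 0, 0]],
    [[0, 0, 0], [0, 0, 0]]
  ]
}}

```text
time: 11.05
eef_pos: [0.4777, 0.0231, 0.1298]
orientation: [-1.86, -2.528, 0.007]
ft_force: [-9.4, -3.3, 2.6]
width: 0.115
```

```bash
python3 -c "
from h import *
look('7',cams=('side',))"
```

```text
t 11.05 tcp [-0.0577 -0.0023  0.1298] F plate [-9.96 -0.3   2.61] T [0.03 1.88 0.13] w 0.115
side bail_bar [-0.0592  0.0004  0.1443] 0.78
side pivot [ 0.0033 -0.0007  0.0564] 0.8
side foot_left [0.0883 0.0823 0.0203] 0.75
side tray_rear_foot [0.2018 0.0037 0.0143] 0.96
```

Request:
{"op": "jog_arm", "data": {
  "plan": [
    [[0, 0.09, -0.14], [0, 0, 0]],
    [[0, 0.11, -0.14], [0, 0, 0]],
    [[0, 0.12, -0.14], [0, 0, 0]],
    [[0, 0, 0], [0, 0, 0]]
  ]
}}

```text
time: 11.75
eef_pos: [0.4937, 0.0282, 0.1516]
orientation: [-1.861, -2.529, 0.006]
ft_force: [-9.3, -2.6, 5.1]
width: 0.115
```

```bash
python3 -c "
from h import *
look('8',cams=('side','scene'))"
```

```text
t 11.75 tcp [-0.0408 -0.0022  0.1516] F plate [-9.6   0.29  5.1 ] T [0.02 2.13 0.11] w 0.115
side bail_bar [-0.0411  0.0006  0.1617] 0.95
side pivot [0.0067 0.001  0.0755] 0.85
side foot_left [0.0863 0.0815 0.0202] 0.83
side foot_right [0.2046 0.0029 0.0158] 0.69
side tray_rear_foot [0.0023 0.0001 0.016 ] 0.74
scene bail_bar [-0.0425 -0.0007  0.1649] 0.78
scene pivot [0.0029 0.0016 0.0724] 0.87
scene foot_left [0.2008 0.0029 0.0101] 0.7
scene foot_right [ 0.09   -0.0849  0.0181] 0.96
scene tray_rear_foot [0.2013 0.0015 0.0147] 0.63
```

View pics/side8.png

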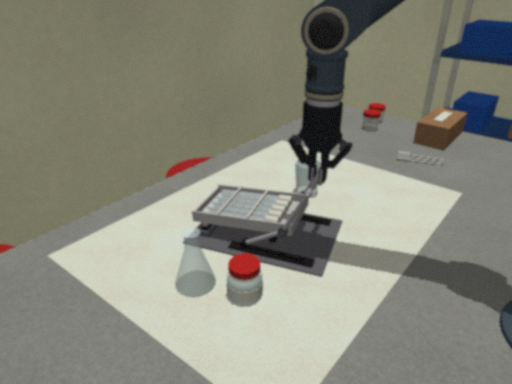

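Request:
{"op": "jog_arm", "data": {
  "plan": [
    [[0, 0.11, -0.16], [0, 0, 0]],
    [[0, 0.13, -0.13], [0, 0, 0]],
    [[0, 0.13, -0.11], [0, 0, 0]],
    [[0, 0.13, -0.1], [0, 0, 0]],
    [[0, 0, 0], [0, 0, 0]]
  ]
}}

```text
time: 12.85
eef_pos: [0.5194, 0.0364, 0.1775]
orientation: [1.861, 2.53, -0.001]
ft_force: [-6.8, -1.7, 5.4]
width: 0.113
```

```bash
python3 -c "
from h import *
look('9',cams=('side','scene'),things=('pivot','foot_left','foot_right','tray_rear_foot'))"
```

```text
t 12.85 tcp [-0.0139 -0.0021  0.1775] F plate [-7.04  0.38  5.39] T [0.02 1.73 0.11] w 0.113
side pivot [ 0.0124 -0.0016  0.0908] 0.83
side foot_left [0.0796 0.0803 0.0185] 0.72
side tray_rear_foot [0.2029 0.0014 0.0103] 0.74
scene pivot [0.0096 0.001  0.0856] 0.59
scene foot_left [0.0849 0.0833 0.0164] 0.81
scene foot_right [ 0.0872 -0.0825  0.0184] 0.78
scene tray_rear_foot [0.202  0.0042 0.0154] 0.82
```

```bash
python3 -c "
from h import *
look('10',cams=('side','scene','wrist'),things=('bail_bar','pivot'))
im=cv2.imread('pics/side10.png')[130:290,190:350]
cv2.imwrite('pics/side10b.png',np.clip(cv2.resize(im,None,fx=3.7,fy=3.7,interpolation=cv2.INTER_CUBIC)*1.6,0,255).astype(np.uint8))"
```

```text
t 13.35 tcp [-0.0141 -0.002   0.1773] F plate [-6.29  1.03  4.9 ] T [0.08 1.62 0.1 ] w 0.116
side bail_bar [-0.0163 -0.0003  0.189 ] 0.76
side pivot [0.0127 0.0016 0.0905] 0.62
scene bail_bar [-0.0141 -0.0012  0.1893] 0.67
scene pivot [0.0109 0.0018 0.0871] 0.9
wrist bail_bar [-0.0153  0.0036  0.1921] 0.82
wrist pivot [ 0.0124 -0.0008  0.0886] 0.55
```

View pics/side10b.png

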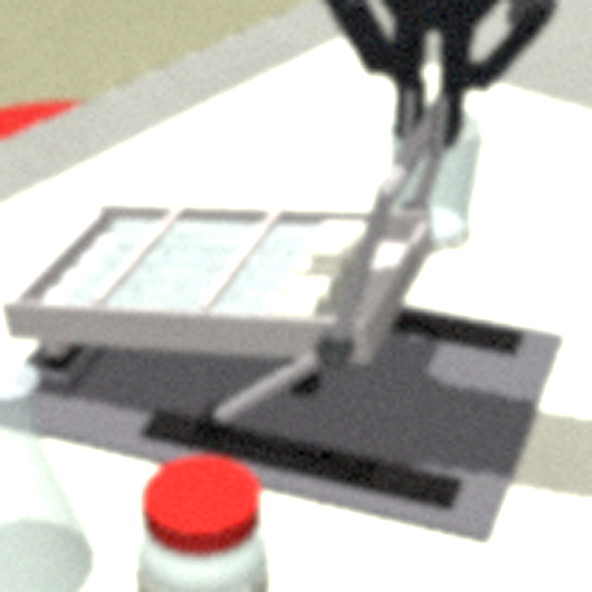

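View pics/wrist10.png

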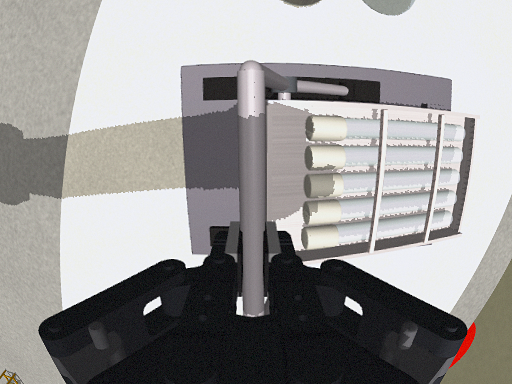

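Request:
{"op": "jog_arm", "data": {
  "plan": [
    [[0, 0.11, -0.1], [0, 0, 0]],
    [[0, 0.125, -0.085], [0, 0, 0]],
    [[0, 0.12, -0.065], [0, 0, 0]],
    [[0, 0.12, -0.06], [0, 0, 0]],
    [[0, 0, 0], [0, 0, 0]]
  ]
}}

```text
time: 14.3
eef_pos: [0.5423, 0.0437, 0.1934]
orientation: [1.861, 2.53, 0.0]
ft_force: [-8.4, -1.3, 8.5]
width: 0.118
```

```bash
python3 -c "
from h import *
look('11',cams=('side','scene'),things=('bail_bar','pivot','foot_left','foot_right','tray_rear_foot'))"
```

```text
t 14.3 tcp [ 0.0102 -0.0019  0.1934] F plate [-8.41  1.3   8.54] T [0.07 1.87 0.05] w 0.118
side bail_bar [ 0.0103 -0.0004  0.2052] 0.71
side pivot [ 0.0202 -0.0005  0.1007] 0.62
side foot_left [0.0711 0.0813 0.0192] 0.61
side foot_right [0.036  0.209  0.0386] 0.65
side tray_rear_foot [0.2009 0.0005 0.0127] 0.67
scene bail_bar [ 0.0127 -0.0008  0.2032] 0.8
scene pivot [ 0.0147 -0.0007  0.0993] 0.66
scene foot_left [0.0782 0.0849 0.0174] 0.6
scene foot_right [ 0.0732 -0.0852  0.0207] 0.91
scene tray_rear_foot [ 0.2022 -0.0011  0.012 ] 0.87
```

```bash
cat >> h.py <<'E'
def rows(qs,tilts,h,d,up=0.0,bar0=None):
    """tilt increments per row; prints rows. starts from measured pose"""
    s=bot.read_state(); Rm=R.from_rotvec(s['orientation']); P=s['eef_pos'].copy()
    B=P-d*Rm.as_matrix()[:,2]
    print('q',np.round(s['qpos'],2),'bar now',np.round(plate(B),4))
    b0=plate(B) if bar0 is None else bar0; ys=b0[1]
    for i,(q,dt) in enumerate(zip(qs,tilts)):
        b=mech(q,h)[2]; Bt=W(b[0],ys,b[1]+up)
        R2=Rm*R.from_rotvec([dt,0,0]); P2=Bt+d*R2.as_matrix()[:,2]
        sh=Rm.as_matrix().T@(P2-P)/.05
        print(round(q,3),np.round(sh,3).tolist(),round(dt/.15,3),'tcp',np.round(plate(P2),4))
        P,Rm=P2,R2
E
python3 -c "
from h import *
rows(np.arange(.89,1.2,.03),[.03]*11,.011,.0118,up=.001)"
```

```text
q [ 0.39  0.37 -0.69  1.86  0.28  1.   -0.12] bar now [ 0.0101 -0.0019  0.2052]
0.89 [-0.0, 0.113, -0.07] 0.2 tcp [ 0.0158 -0.0019  0.1969]
0.92 [-0.0, 0.102, -0.046] 0.2 tcp [ 0.0209 -0.0019  0.1991]
0.95 [-0.0, 0.097, -0.041] 0.2 tcp [ 0.0259 -0.0019  0.2008]
0.98 [-0.0, 0.093, -0.037] 0.2 tcp [ 0.0307 -0.0019  0.2023]
1.01 [-0.0, 0.089, -0.033] 0.2 tcp [ 0.0353 -0.0019  0.2034]
1.04 [-0.0, 0.085, -0.029] 0.2 tcp [ 0.0397 -0.0019  0.2042]
1.07 [-0.0, 0.081, -0.025] 0.2 tcp [ 0.0439 -0.0019  0.2047]
1.1 [-0.0, 0.077, -0.022] 0.2 tcp [ 0.0479 -0.0019  0.205 ]
1.13 [-0.0, 0.074, -0.018] 0.2 tcp [ 0.0517 -0.0019  0.205 ]
1.16 [-0.0, 0.071, -0.015] 0.2 tcp [ 0.0553 -0.0019  0.2047]
1.19 [-0.0, 0.068, -0.012] 0.2 tcp [ 0.0588 -0.0019  0.2043]
```

Request:
{"op": "jog_arm", "data": {
  "plan": [
    [[0, 0.11, -0.07], [0.2, 0, 0]],
    [[0, 0.1, -0.046], [0.2, 0, 0]],
    [[0, 0.097, -0.041], [0.2, 0, 0]],
    [[0, 0.093, -0.037], [0.2, 0, 0]],
    [[0, 0.089, -0.033], [0.2, 0, 0]],
    [[0, 0.085, -0.029], [0.2, 0, 0]],
    [[0, 0, 0], [0, 0, 0]]
  ]
}}

```text
time: 15.6
eef_pos: [0.5717, 0.0532, 0.2036]
orientation: [-1.794, -2.44, 0.216]
ft_force: [-3.4, -0.6, 3.9]
width: 0.114
```

```bash
python3 -c "
from h import *
look('12',cams=('side','scene'),things=('bail_bar','pivot','foot_right','tray_rear_foot'))
print(bot.read_state()['qpos'])"
```

```text
t 15.6 tcp [ 0.0411 -0.0016  0.2036] F plate [-3.38  0.43  3.88] T [0.06 0.82 0.08] w 0.114
side bail_bar [ 0.0444 -0.0004  0.2151] 0.65
side pivot [ 0.0235 -0.0027  0.1139] 0.62
side tray_rear_foot [ 0.0339 -0.2272  0.0434] 0.73
scene bail_bar [ 0.0424 -0.0017  0.2108] 0.93
scene pivot [0.0188 0.0016 0.1128] 0.92
scene foot_right [ 0.0594 -0.0829  0.0193] 0.88
scene tray_rear_foot [0.2032 0.002  0.014 ] 0.74
[ 0.29130476  0.49849309 -0.65518459  1.66638021  0.30531374  1.26519904
 -0.14756659]
```

```bash
python3 -c "
from h import *
rows(np.arange(1.08,1.41,.04),[.03]*9,.011,.0113,up=.0005)"
```

```text
q [ 0.29  0.5  -0.66  1.67  0.31  1.27 -0.15] bar now [ 0.0418 -0.0017  0.2145]
1.08 [-0.0, 0.107, -0.047] 0.2 tcp [ 0.0455 -0.0017  0.2048]
1.12 [-0.0, 0.104, -0.025] 0.2 tcp [ 0.0508 -0.0017  0.2049]
1.16 [-0.0, 0.099, -0.018] 0.2 tcp [ 0.0558 -0.0017  0.2046]
1.2 [-0.0, 0.094, -0.011] 0.2 tcp [ 0.0605 -0.0017  0.2039]
1.24 [-0.0, 0.089, -0.006] 0.2 tcp [ 0.0649 -0.0017  0.2029]
1.28 [-0.0, 0.085, -0.0] 0.2 tcp [ 0.0689 -0.0017  0.2015]
1.32 [-0.0, 0.082, 0.005] 0.2 tcp [ 0.0726 -0.0017  0.1999]
1.36 [-0.0, 0.079, 0.01] 0.2 tcp [ 0.0761 -0.0017  0.198 ]
1.4 [-0.0, 0.076, 0.014] 0.2 tcp [ 0.0793 -0.0017  0.1958]
```

Request:
{"op": "jog_arm", "data": {
  "plan": [
    [[0, 0.107, -0.042], [0.2, 0, 0]],
    [[0, 0.104, -0.025], [0.2, 0, 0]],
    [[0, 0.099, -0.018], [0.2, 0, 0]],
    [[0, 0.094, -0.011], [0.2, 0, 0]],
    [[0, 0.089, -0.006], [0.2, 0, 0]],
    [[0, 0.085, 0], [0.2, 0, 0]],
    [[0, 0, 0], [0, 0, 0]]
  ]
}}

```text
time: 16.8
eef_pos: [0.597, 0.0611, 0.2018]
orientation: [-1.716, -2.333, 0.427]
ft_force: [-3.6, 0.2, 10.5]
width: 0.113
```

```bash
python3 -c "
from h import *
look('13',cams=('side','scene'),things=('bail_bar','pivot','foot_right','tray_rear_foot'))
rows(np.arange(1.32,1.70,.04),[.02]*10,.011,.0113,up=.000)"
```

```text
t 16.8 tcp [ 0.0675 -0.0016  0.2018] F plate [-3.4   1.27 10.5 ] T [0.2  1.48 0.04] w 0.113
side bail_bar [ 0.0697 -0.0008  0.2123] 0.87
side pivot [ 0.0276 -0.0008  0.118 ] 0.95
side foot_right [ 0.0401 -0.0822  0.0202] 0.9
side tray_rear_foot [0.2003 0.0049 0.0135] 0.92
scene pivot [0.0253 0.003  0.1216] 0.82
scene foot_right [ 0.0393 -0.0864  0.021 ] 0.95
scene tray_rear_foot [0.1999 0.0004 0.0141] 0.91
q [ 0.2   0.64 -0.61  1.48  0.32  1.51 -0.16] bar now [ 0.0714 -0.0016  0.2124]
1.32 [-0.0, 0.116, 0.009] 0.133 tcp [ 0.0727 -0.0016  0.1994]
1.36 [-0.0, 0.081, 0.01] 0.133 tcp [ 0.0763 -0.0016  0.1974]
1.4 [-0.0, 0.078, 0.015] 0.133 tcp [ 0.0796 -0.0016  0.1952]
1.44 [-0.0, 0.075, 0.02] 0.133 tcp [ 0.0826 -0.0016  0.1927]
1.48 [-0.0, 0.073, 0.025] 0.133 tcp [ 0.0854 -0.0016  0.19  ]
1.52 [-0.0, 0.071, 0.029] 0.133 tcp [ 0.0879 -0.0016  0.1872]
1.56 [-0.0, 0.069, 0.033] 0.133 tcp [ 0.0903 -0.0016  0.1841]
1.6 [-0.0, 0.068, 0.036] 0.133 tcp [ 0.0924 -0.0016  0.1809]
1.64 [-0.0, 0.067, 0.04] 0.133 tcp [ 0.0943 -0.0016  0.1775]
1.68 [-0.0, 0.066, 0.043] 0.133 tcp [ 0.096  -0.0016  0.174 ]
```

View pics/side13.png

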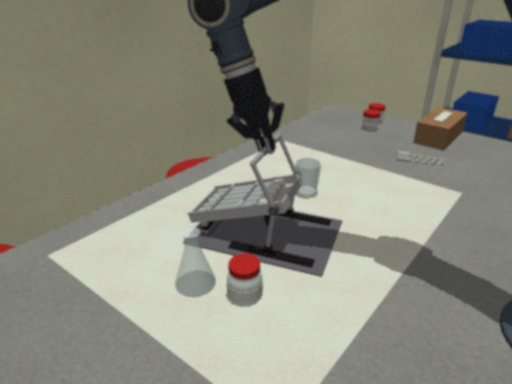

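Request:
{"op": "jog_arm", "data": {
  "plan": [
    [[0, 0.11, -0.01], [0.13, 0, 0]],
    [[0, 0.081, 0.01], [0.13, 0, 0]],
    [[0, 0.078, 0.015], [0.13, 0, 0]],
    [[0, 0.075, 0.02], [0.13, 0, 0]],
    [[0, 0.073, 0.025], [0.13, 0, 0]],
    [[0, 0.071, 0.029], [0.13, 0, 0]],
    [[0, 0.069, 0.033], [0.13, 0, 0]],
    [[0, 0, 0], [0, 0, 0]]
  ]
}}

```text
time: 18.1
eef_pos: [0.6197, 0.0683, 0.1831]
orientation: [-1.654, -2.25, 0.567]
ft_force: [-0.3, 2.0, 3.4]
width: 0.114
```

```bash
python3 -c "
from h import *
look('14',cams=('side','scene'),things=('bail_bar','pivot','foot_right','tray_rear_foot'))
rows(np.arange(1.60,1.97,.04),[.02]*10,.011,.0113,up=.000)"
```

```text
t 18.1 tcp [ 0.0914 -0.0014  0.1831] F plate [0.28 2.03 3.36] T [ 0.31 -0.27 -0.11] w 0.114
side bail_bar [0.0962 0.0012 0.1934] 0.97
side pivot [ 0.0271 -0.0009  0.1214] 0.7
side foot_right [ 0.0054 -0.0812  0.0159] 0.7
side tray_rear_foot [0.1998 0.004  0.0129] 0.97
scene bail_bar [0.0954 0.0003 0.1925] 0.84
scene pivot [0.022  0.0023 0.1178] 0.92
scene foot_right [ 0.0048 -0.0856  0.0188] 0.62
scene tray_rear_foot [ 0.1999 -0.0005  0.0142] 0.76
q [ 0.13  0.76 -0.58  1.34  0.33  1.66 -0.17] bar now [ 0.0959 -0.0017  0.1935]
1.6 [-0.0, 0.058, 0.028] 0.133 tcp [ 0.0924 -0.0017  0.1809]
1.64 [-0.0, 0.067, 0.04] 0.133 tcp [ 0.0943 -0.0017  0.1775]
1.68 [-0.0, 0.066, 0.043] 0.133 tcp [ 0.0961 -0.0017  0.174 ]
1.72 [-0.0, 0.065, 0.046] 0.133 tcp [ 0.0976 -0.0017  0.1703]
1.76 [-0.0, 0.064, 0.049] 0.133 tcp [ 0.099  -0.0017  0.1665]
1.8 [-0.0, 0.064, 0.051] 0.133 tcp [ 0.1002 -0.0017  0.1626]
1.84 [-0.0, 0.064, 0.053] 0.133 tcp [ 0.1012 -0.0017  0.1586]
1.88 [-0.0, 0.063, 0.055] 0.133 tcp [ 0.1022 -0.0017  0.1545]
1.92 [-0.0, 0.063, 0.057] 0.133 tcp [ 0.1029 -0.0017  0.1503]
1.96 [-0.0, 0.064, 0.059] 0.133 tcp [ 0.1036 -0.0017  0.146 ]
```

Request:
{"op": "jog_arm", "data": {
  "plan": [
    [[0, 0.058, 0.028], [0.13, 0, 0]],
    [[0, 0.067, 0.04], [0.13, 0, 0]],
    [[0, 0.066, 0.043], [0.13, 0, 0]],
    [[0, 0.065, 0.046], [0.13, 0, 0]],
    [[0, 0.064, 0.049], [0.13, 0, 0]],
    [[0, 0.064, 0.051], [0.13, 0, 0]],
    [[0, 0, 0], [0, 0, 0]]
  ]
}}

```text
time: 19.3
eef_pos: [0.6285, 0.07, 0.1611]
orientation: [-1.597, -2.17, 0.69]
ft_force: [1.7, 1.1, 2.7]
width: 0.109
```

```bash
python3 -c "
from h import *
look('15',cams=('side','scene'),things=('bail_bar','pivot','foot_right','tray_rear_foot'))
rows(np.arange(1.82,1.97,.02),[.01]*10,.011,.0113,up=.000)"
```

```text
t 19.3 tcp [ 0.1003 -0.0025  0.1611] F plate [1.98 0.56 2.75] T [ 0.23 -0.66  0.01] w 0.109
side bail_bar [0.1068 0.     0.1701] 0.92
side pivot [ 0.0264 -0.0017  0.1131] 0.96
side foot_right [-0.0157 -0.0809  0.018 ] 0.88
side tray_rear_foot [0.2011 0.0007 0.017 ] 0.86
scene pivot [ 0.0201 -0.0009  0.1132] 0.59
scene foot_right [-0.0141 -0.085   0.0223] 0.65
scene tray_rear_foot [ 0.1996 -0.0019  0.0141] 0.69
q [ 0.09  0.85 -0.55  1.25  0.34  1.77 -0.17] bar now [ 0.106  -0.0025  0.1714]
1.82 [0.0, 0.037, 0.01] 0.067 tcp [ 0.1007 -0.0025  0.1606]
1.84 [0.0, 0.032, 0.027] 0.067 tcp [ 0.1013 -0.0025  0.1586]
1.86 [0.0, 0.032, 0.027] 0.067 tcp [ 0.1017 -0.0025  0.1566]
1.88 [0.0, 0.032, 0.028] 0.067 tcp [ 0.1022 -0.0025  0.1545]
1.9 [0.0, 0.032, 0.028] 0.067 tcp [ 0.1026 -0.0025  0.1524]
1.92 [0.0, 0.032, 0.029] 0.067 tcp [ 0.1029 -0.0025  0.1503]
1.94 [0.0, 0.032, 0.029] 0.067 tcp [ 0.1033 -0.0025  0.1482]
1.96 [0.0, 0.032, 0.03] 0.067 tcp [ 0.1036 -0.0025  0.146 ]
```

View pics/side15.png

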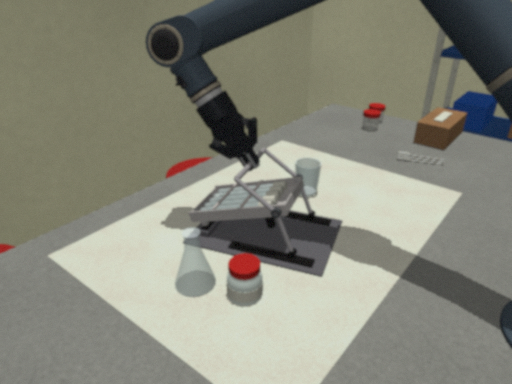

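Now at about q=1.81; step on until the stop shows in the force.

Request:
{"op": "jog_arm", "data": {
  "plan": [
    [[0, 0.035, 0.02], [0.07, 0, 0]],
    [[0, 0.032, 0.027], [0.07, 0, 0]],
    [[0, 0, 0], [0, 0, 0]]
  ]
}}

```text
time: 20.1
eef_pos: [0.6291, 0.0704, 0.1581]
orientation: [-1.586, -2.156, 0.711]
ft_force: [-2.5, -1.4, -1.8]
width: 0.117
```

Request:
{"op": "jog_arm", "data": {
  "plan": [
    [[0, 0.032, 0.027], [0.07, 0, 0]],
    [[0, 0.032, 0.028], [0.07, 0, 0]],
    [[0, 0, 0], [0, 0, 0]]
  ]
}}

```text
time: 20.4
eef_pos: [0.6301, 0.0709, 0.154]
orientation: [-1.575, -2.142, 0.73]
ft_force: [-1.8, -0.6, -1.4]
width: 0.115
```

```bash
python3 -c "
from h import *
look('16',cams=('side','scene'),things=('bail_bar','pivot','foot_left','foot_right'))
"
```

```text
t 20.4 tcp [ 0.1021 -0.0021  0.154 ] F plate [-1.92 -0.01 -1.4 ] T [-0.02 -0.31  0.06] w 0.115
side bail_bar [0.1099 0.0023 0.1633] 0.85
side pivot [ 2.090e-02 -1.000e-04  1.103e-01] 0.87
side foot_left [-0.0259  0.0789  0.0221] 0.76
side foot_right [-0.0239 -0.0835  0.0223] 0.59
scene foot_right [-0.0227 -0.086   0.0217] 0.57
```

Request:
{"op": "jog_arm", "data": {
  "plan": [
    [[0, 0.015, 0.03], [0, 0, 0]],
    [[0, 0, 0], [0, 0, 0]]
  ]
}}

```text
time: 21.1
eef_pos: [0.6303, 0.0709, 0.1533]
orientation: [-1.577, -2.143, 0.728]
ft_force: [-0.8, -0.8, 0.5]
width: 0.112
```

Request:
{"op": "jog_arm", "data": {
  "plan": [
    [[0, 0.015, 0.03], [0, 0, 0]],
    [[0, 0, 0], [0, 0, 0]]
  ]
}}

```text
time: 21.3
eef_pos: [0.6304, 0.071, 0.1521]
orientation: [-1.578, -2.144, 0.726]
ft_force: [2.8, -0.7, 4.4]
width: 0.116
```

```bash
python3 -c "
from h import *
look('17',cams=(),things=())"
```

```text
t 21.3 tcp [ 0.1024 -0.002   0.1521] F plate [ 2.52 -1.47  4.44] T [-0.14 -0.19  0.12] w 0.116
```

Request:
{"op": "jog_arm", "data": {
  "plan": [
    [[0, 0.025, 0.03], [0, 0, 0]],
    [[0, 0, 0], [0, 0, 0]]
  ]
}}

```text
time: 21.5
eef_pos: [0.6306, 0.0711, 0.1507]
orientation: [-1.578, -2.144, 0.726]
ft_force: [3.3, 0.2, 7.3]
width: 0.11
```

Request:
{"op": "jog_arm", "data": {
  "plan": [
    [[0, 0.025, 0.03], [0, 0, 0]],
    [[0, 0, 0], [0, 0, 0]]
  ]
}}

```text
time: 21.7
eef_pos: [0.6309, 0.0712, 0.1496]
orientation: [-1.578, -2.145, 0.726]
ft_force: [3.5, 0.3, 9.7]
width: 0.111
```

```bash
python3 -c "
from h import *
look('18',cams=('side',),things=('bail_bar','pivot','foot_left','foot_right'))"
```

```text
t 21.7 tcp [ 0.1029 -0.002   0.1496] F plate [ 3.43 -0.79  9.72] T [-0.2   0.34  0.19] w 0.111
side bail_bar [0.1093 0.0002 0.1606] 0.79
side pivot [ 0.0216 -0.004   0.1107] 0.78
side foot_left [-0.0295  0.0798  0.0183] 0.71
side foot_right [-0.027  -0.0843  0.0191] 0.79
```

Request:
{"op": "jog_arm", "data": {
  "plan": [
    [[0, 0.04, 0.03], [0, 0, 0]],
    [[0, 0.04, 0.03], [0, 0, 0]],
    [[0, 0, 0], [0, 0, 0]]
  ]
}}

```text
time: 22.25
eef_pos: [0.6314, 0.0714, 0.1462]
orientation: [-1.577, -2.143, 0.729]
ft_force: [1.5, -1.4, 14.6]
width: 0.116
```

```bash
python3 -c "
from h import *
look('19',cams=('side','scene'),things=('bail_bar','pivot','foot_left','foot_right','tray_rear_foot'))"
```

```text
t 22.25 tcp [ 0.1035 -0.002   0.1462] F plate [ 0.99 -1.8  14.61] T [-0.17  1.41  0.23] w 0.116
side bail_bar [ 0.1104 -0.0018  0.1562] 0.66
side pivot [ 0.0227 -0.0014  0.1107] 0.9
side foot_left [-0.0343  0.0794  0.019 ] 0.73
side foot_right [-0.0279 -0.0818  0.0199] 0.85
side tray_rear_foot [0.1984 0.0029 0.0127] 0.77
scene pivot [0.0172 0.0003 0.1087] 0.62
scene foot_right [-0.0295 -0.0882  0.0203] 0.78
scene tray_rear_foot [ 2.027e-01 -2.000e-04  1.380e-02] 0.89
```

View pics/side19.png

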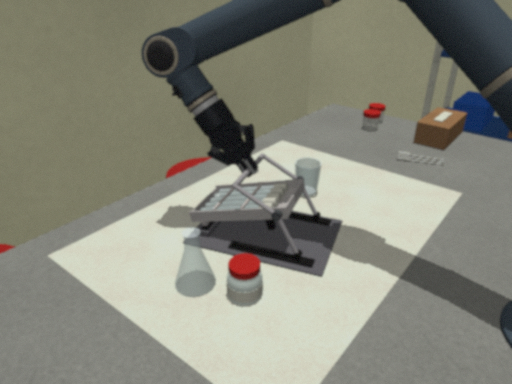

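Request:
{"op": "jog_arm", "data": {
  "plan": [
    [[0, -0.06, -0.05], [0, 0, 0]],
    [[0, -0.03, -0.02], [0, 0, 0]],
    [[0, 0, 0], [0, 0, 0]]
  ]
}}

```text
time: 23.15
eef_pos: [0.6299, 0.071, 0.1494]
orientation: [-1.577, -2.143, 0.728]
ft_force: [0.6, 0.3, 7.4]
width: 0.111
```

```bash
python3 -c "
from h import *
look('20',cams=('side','scene'),things=('bail_bar','pivot','foot_left','foot_right'))"
```

```text
t 23.15 tcp [ 0.1019 -0.0019  0.1494] F plate [0.68 0.1  7.43] T [-0.09  0.42  0.05] w 0.111
side bail_bar [0.1073 0.0012 0.158 ] 0.96
side pivot [0.0224 0.0008 0.1115] 0.91
side foot_left [-0.0327  0.0807  0.0188] 0.7
side foot_right [-0.0281 -0.0844  0.0187] 0.74
scene pivot [0.0188 0.0023 0.1085] 0.98
scene foot_left [-0.0283 -0.0855  0.0164] 0.7
scene foot_right [-0.026  -0.0856  0.0203] 0.55
```

Request:
{"op": "jog_arm", "data": {
  "plan": [
    [[0, -0.025, -0.03], [0, 0, 0]],
    [[0, -0.01, -0.02], [0, 0, 0]],
    [[0, 0, 0], [0, 0, 0]]
  ]
}}

```text
time: 23.95
eef_pos: [0.6296, 0.0709, 0.151]
orientation: [-1.575, -2.142, 0.729]
ft_force: [0.0, -0.8, 2.8]
width: 0.108
```

Request:
{"op": "jog_arm", "data": {
  "plan": [
    [[0, 0, 0], [0, 0, 0]],
    [[0, 0, 0], [0, 0, 0]],
    [[0, 0, 0], [0, 0, 0]],
    [[0, 0, 0], [0, 0, 0]]
  ],
  "hand": 0.3
}}

```text
time: 24.35
eef_pos: [0.6298, 0.0709, 0.1507]
orientation: [-1.576, -2.143, 0.728]
ft_force: [0.0, 0.0, 0.9]
width: 0.351
```

```bash
python3 -c "
from h import *
look('21',cams=('side','scene','wrist'),things=('bail_bar','pivot','foot_left','foot_right','tray_rear_foot'))"
```

```text
t 24.35 tcp [ 0.1018 -0.002   0.1507] F plate [0.03 0.01 0.85] T [ 0.01 -0.59  0.  ] w 0.351
side bail_bar [0.1093 0.0015 0.1635] 0.59
side pivot [ 0.0216 -0.0002  0.1113] 0.57
side foot_left [-0.0291  0.0775  0.0172] 0.95
side foot_right [-0.026  -0.0844  0.0213] 0.68
side tray_rear_foot [0.1985 0.0012 0.0142] 0.68
scene pivot [0.0188 0.0004 0.1091] 0.56
scene foot_right [-0.0254 -0.0887  0.02  ] 0.81
scene tray_rear_foot [ 0.2006 -0.0032  0.0152] 0.85
wrist bail_bar [ 0.109  -0.001   0.1644] 0.83
wrist pivot [0.0191 0.0014 0.1083] 0.85
wrist foot_left [-0.0266  0.0872  0.0177] 0.96
wrist tray_rear_foot [ 0.1994 -0.0026  0.0129] 0.9
```

View pics/wrist21.png

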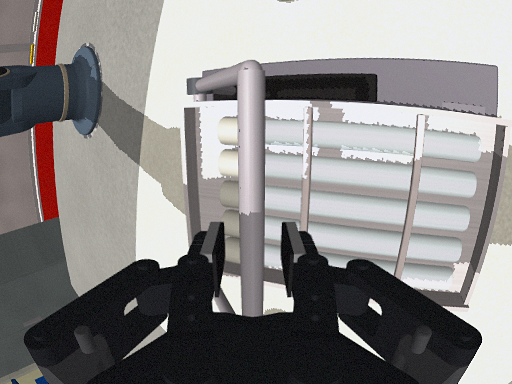

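Request:
{"op": "jog_arm", "data": {
  "plan": [
    [[0, 0, -0.2], [0, 0, 0]],
    [[0, 0, -0.4], [0, 0, 0]],
    [[0, 0, -0.6], [0, 0, 0]],
    [[0, 0, -0.6], [0, 0, 0]],
    [[0, 0, -0.6], [0, 0, 0]],
    [[0, 0, -0.4], [0, 0, 0]],
    [[0, 0, 0], [0, 0, 0]],
    [[0, 0, 0], [0, 0, 0]]
  ]
}}

```text
time: 26.05
eef_pos: [0.6853, 0.0881, 0.2175]
orientation: [-1.553, -2.113, 0.764]
ft_force: [0.0, 0.6, 0.1]
width: 0.349
```

```bash
python3 -c "
from h import *
look('22',cams=('side','scene','wrist'),things=('bail_bar','pivot','foot_left','foot_right','tray_rear_foot','jar_c','beaker_c','flask_c'))"
```

```text
t 26.05 tcp [ 0.1599 -0.0021  0.2175] F plate [0.21 0.57 0.06] T [-0.02 -0.67  0.  ] w 0.349
side bail_bar [0.1107 0.0004 0.1597] 0.79
side pivot [0.0229 0.0006 0.1131] 0.8
side foot_left [-0.0328  0.0813  0.0183] 0.8
side foot_right [-0.0249 -0.0824  0.0171] 0.9
side tray_rear_foot [0.198  0.0028 0.0125] 0.89
side jar_c [0.0346 0.2078 0.0389] 0.63
side beaker_c [ 0.0352 -0.2225  0.045 ] 0.77
side flask_c [0.1371 0.2143 0.0621] 0.88
scene bail_bar [ 0.1095 -0.0005  0.1605] 0.88
scene pivot [0.0174 0.0016 0.1114] 0.89
scene foot_right [-0.0272 -0.0837  0.0219] 0.85
scene tray_rear_foot [ 0.1993 -0.0013  0.0142] 0.83
scene jar_c [0.1996 0.0008 0.014 ] 0.42
scene beaker_c [ 0.0367 -0.221   0.0456] 0.94
scene flask_c [0.1419 0.2171 0.0573] 0.48
wrist bail_bar [0.1072 0.002  0.1617] 0.75
wrist pivot [0.0231 0.0015 0.11  ] 0.81
wrist foot_left [-0.0235  0.0837  0.0202] 0.96
wrist tray_rear_foot [ 0.2022 -0.001   0.014 ] 0.66
wrist jar_c [ 0.1994 -0.0013  0.0138] 0.53
wrist beaker_c [ 0.0363 -0.2237  0.0443] 0.62
```

View pics/side22.png

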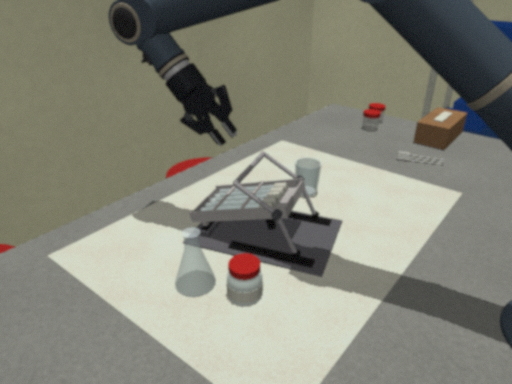

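View pics/scene22.png

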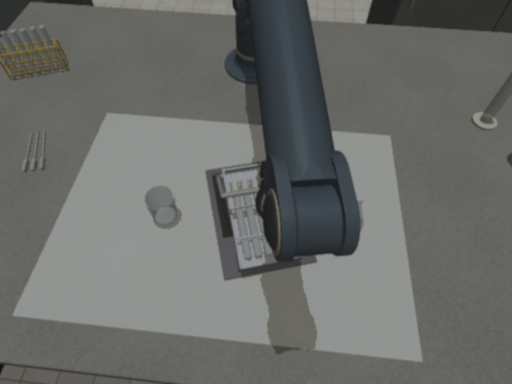

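```bash
python3 -c "
from h import *
print(bot.hand_in()); look('23',cams=(),things=())"
```

```text
the job is handed in; nothing more can be done
None
the job is handed in; nothing more can be done
```

The tray now stands sloped on both feet of its prop leg, with the leg swung past dead centre and home against its stop. I handed the job in at about 27 s of the 51 s. I gripped the bail bar, swung it up and over with the force held low, pressed it onto the stop, opened the hand and backed away.

- **Leg home:** from about 1.885 rad the force rose steadily as I pressed, and fell again when I eased off. This is the springy feel of the stop. After release, the image marks put the joint at about 1.9 rad, which is 1.88 within the measuring error.
- **Forces:** the largest wrist force I read was about 15 N, during the final press. Readings came only at the end of each move.
- **Standing:** both foot centres are about 19 mm above the bench, consistent with strip tops near 11 mm. The pivot is at about 111 mm. The rear foot is at the cradle point within about 2 mm.
- **Glassware:** beaker and flask are where they were, within mark accuracy. The arm hid the jar from the scene camera, and its marks there and in the wrist camera fell on the tray and were ignored. The side camera shows the jar unmoved.
- **Disagreements:** the bar rolled about 7 mm toward the fingertips during the lift, so I tilted the tool along with the handle from then on. Image marks scattered by 2 to 5 mm, so 1.9 rad is not an exact figure. The hold for the second after hand-in could not be checked.

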